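# Set the reorder tags on the terminal-block rack

## Robot

A 6-joint arm with a two-finger parallel gripper is mounted at the origin on the work surface. World frame = base frame: x ahead of the robot, y to its left, z up, the work surface at z = 0. Lengths are in m, angles in degrees, forces in N, time in s.
With the tool pointing down it reaches from about 0.35 to 0.875 m from the base axis. Payload 4.2 kg.
Tool frame: the origin (TCP) lies at the very end of the fingers, on their centre line; the grasp point (between the pads) lies 19 mm behind it (r.grip_point_offset is the distance from the TCP to the grasp point, in m); z points along the fingers, y is the line along which they close (so a half turn about z gives the same grasp; the last joint's range is limited). The gripper opens to 87 mm and grips with 3 to 60 N. Pads are 19 mm wide; open, the fingers measure 117 mm over their backs; the gripper's body (75 mm by 190 mm) begins 51 mm behind the grasp point.
Start: joints at [-53.022, 22.042, 0.453, 0, -68.411, -14.817], TCP at [0.236, -0.579, 0.223] pointing down, gripper open.
Joint ranges: [-179.83, 179.83], [-69.29, 118.12], [-61.27, 80.66], [-181.25, 117.63], [-171.15, -9.14], [-177.46, 177.46]. Speed limits (degrees/s): [159.86, 159.86, 180, 180, 180, 180].

## Interface

Orientations are given as a 3x3 rotation matrix whose columns are the frame's x, y, z axes.
In Python, from station import r, cams gives the robot as it stands. The module is installed in compiled form; this text tells all that it offers.
- The arm moves only by the shell command python3 -m handwheel 'ROWS'. ROWS is JSON, a list that holds one entry, the list of rows, each a list of 7 numbers: the turn, a rotation vector about the tool's x, y, z in units of 6 degrees (1.0 is 6 degrees), then the shift along the tool's x, y, z in m, then the finger opening in m, from 0 to 0.087. In form: [[[ax, ay, az, x, y, z, jaw], ...]]. A call has 1 to 12 rows; each row shifts and turns the commanded pose from where the row before left it, along the tool's axes as they then stand; what a row does not reach is not made up. A row lasts 1/10 s, in which the tool goes at most 50 mm and 8.59 degrees, less where a joint would pass 70% of its speed; a pose out of reach is approached as far as the arm can. A call with a gripper value outside its range is refused whole. The fingers move at their own pace and stop on an object; the grip force is fixed at half the most. Time passes only in rows, so rows that do not move let the fingers close. It gives the time, the measured TCP pose, the force, the opening and the grip force at its end, in the units of the state.
- r.sense(): the state, without advancing time (a new reading comes with each control period).
- cams.capture(name): name is "scene" or "top"; returns the picture (420x560x3 uint8, red, green, blue); there is no depth.
- cams.get_calibration(name): a dict with "camera_matrix" (3x3 intrinsics, pixels), "k1" (the pictures are not rectified: a ray, as slopes to the right and down, at radius r is drawn at 1 + k1 r^2 times it, then the intrinsics apply), "rvec" (rotation vector, rad) and "tvec" (3), from world to camera coordinates, as OpenCV has them. Camera axes: x right, y down, z forward; pixel columns grow to the right and rows downward; lengths in m; the calibration is good to about 2 mm. A picture is of the moment at which its call begins. get_calibration takes no time and is no camera call.
- r.finish_job(): hands the job in; it is judged then, once.
The state is a dict: "time_s": time; "joints": joint angles; "joint_velocities": joint speeds; "effort": joint torques, N m; "tcp_pos": TCP position; "ee_rot": TCP orientation; "wrist_force": force on the tool from outside, world axes, zero at the start; "moment": the same for the moment, N m; "gripper_width": opening from 0.0 (shut) to 1.0 (fully open); "gripper_force": force on a finger pad.
Only numpy, scipy, OpenCV 4.12 (cv2) and the standard library are available. Lean on these libraries where they do the work, as an engineer would, in place of code of your own. Each camera call takes 0.05 s, during which the arm holds its last target. There are 200 camera calls.

## Task

Set the stock tags on the bin rack: with a fingertip, push over the hinged tags that read wrong, so that the tags in front of the full bins show their green faces and the tags in front of the nearly empty bins show red. Push them gently, don't pinch or press hard on them, and leave the bins and everything else on the bench where they are.

Things in the scene. Friction and masses are not known exactly. Their poses are not given: they have to be found in the camera images.
- rack: Bench rack, fixed: grey tag board along its front, top 60 mm above the bench, 560 mm wide, from 105 mm in front of to 60 mm behind the middles of the tags; behind it a tray with four bin lanes 135 mm apart, one tag straight in front of each bin. Origin on the bench under the middle of the row of tags; +x points from the tags to the bins, y (left) along the row, z up.
- holder1: Steel V cradle of a flip tag on the board (its number does not tell the lane). Origin on the board's top, 14 mm under the middle of the hinge pin, which runs along x; axes as the rack's, so the tag's own bin lies along +x. Foot 100 (x) x 56 (y) mm; two sheet wings, 80 mm (x) wide, slope up 45 deg to y +-26, 36 mm above the board; the tag leans on one of them.
- tag1 (a joint): Turn of that cradle's tag on its pin. 0: leans left (cradle's +y), 45 deg above level, RED face up. 1.57: leans right (-y), 45 deg above level, GREEN up. Swings freely; past upright (0.785) it falls over by its weight. 30 g plate, 88 mm along the pin, 3 mm thick, with a black thumb tab 36 mm wide, its rolled edge (6 mm thick) 58 mm from the pin. Push that edge up and over, along its arc.
- tag1_edge (a point): Middle of the outer edge of that tag's black thumb tab, 58 mm from the hinge axis; moves with the tag. At rest on either side it is 115 mm above the bench and 41 mm (level, along y) from the pin; the tab overhangs the wing by 24 mm with free space under it. If neighbouring tags lean towards each other, their edges are 53 mm apart.
- holder2: Steel V cradle of a flip tag on the board (its number does not tell the lane). Origin on the board's top, 14 mm under the middle of the hinge pin, which runs along x; axes as the rack's, so the tag's own bin lies along +x. Foot 100 (x) x 56 (y) mm; two sheet wings, 80 mm (x) wide, slope up 45 deg to y +-26, 36 mm above the board; the tag leans on one of them.
- tag2 (a joint): Turn of that cradle's tag on its pin. 0: leans left (cradle's +y), 45 deg above level, RED face up. 1.57: leans right (-y), 45 deg above level, GREEN up. Swings freely; past upright (0.785) it falls over by its weight. 30 g plate, 88 mm along the pin, 3 mm thick, with a black thumb tab 36 mm wide, its rolled edge (6 mm thick) 58 mm from the pin. Push that edge up and over, along its arc.
- tag2_edge (a point): Middle of the outer edge of that tag's black thumb tab, 58 mm from the hinge axis; moves with the tag. At rest on either side it is 115 mm above the bench and 41 mm (level, along y) from the pin; the tab overhangs the wing by 24 mm with free space under it. If neighbouring tags lean towards each other, their edges are 53 mm apart.
- holder3: Steel V cradle of a flip tag on the board (its number does not tell the lane). Origin on the board's top, 14 mm under the middle of the hinge pin, which runs along x; axes as the rack's, so the tag's own bin lies along +x. Foot 100 (x) x 56 (y) mm; two sheet wings, 80 mm (x) wide, slope up 45 deg to y +-26, 36 mm above the board; the tag leans on one of them.
- tag3 (a joint): Turn of that cradle's tag on its pin. 0: leans left (cradle's +y), 45 deg above level, RED face up. 1.57: leans right (-y), 45 deg above level, GREEN up. Swings freely; past upright (0.785) it falls over by its weight. 30 g plate, 88 mm along the pin, 3 mm thick, with a black thumb tab 36 mm wide, its rolled edge (6 mm thick) 58 mm from the pin. Push that edge up and over, along its arc.
- tag3_edge (a point): Middle of the outer edge of that tag's black thumb tab, 58 mm from the hinge axis; moves with the tag. At rest on either side it is 115 mm above the bench and 41 mm (level, along y) from the pin; the tab overhangs the wing by 24 mm with free space under it. If neighbouring tags lean towards each other, their edges are 53 mm apart.
- holder4: Steel V cradle of a flip tag on the board (its number does not tell the lane). Origin on the board's top, 14 mm under the middle of the hinge pin, which runs along x; axes as the rack's, so the tag's own bin lies along +x. Foot 100 (x) x 56 (y) mm; two sheet wings, 80 mm (x) wide, slope up 45 deg to y +-26, 36 mm above the board; the tag leans on one of them.
- tag4 (a joint): Turn of that cradle's tag on its pin. 0: leans left (cradle's +y), 45 deg above level, RED face up. 1.57: leans right (-y), 45 deg above level, GREEN up. Swings freely; past upright (0.785) it falls over by its weight. 30 g plate, 88 mm along the pin, 3 mm thick, with a black thumb tab 36 mm wide, its rolled edge (6 mm thick) 58 mm from the pin. Push that edge up and over, along its arc.
- tag4_edge (a point): Middle of the outer edge of that tag's black thumb tab, 58 mm from the hinge axis; moves with the tag. At rest on either side it is 115 mm above the bench and 41 mm (level, along y) from the pin; the tab overhangs the wing by 24 mm with free space under it. If neighbouring tags lean towards each other, their edges are 53 mm apart.
- bin_grey: Loose blue stock bin, FULL: heaped to the rim with grey rail terminal blocks; 158 (front to back) x 118 x 60 mm high, front wall cut down to 35 mm, origin at the centre of its underside, about 151 mm behind (+x of) the holder in its lane. Bins change lanes.
- bin_orange: Loose blue stock bin, FULL: heaped to the rim with orange terminal blocks; 158 (front to back) x 118 x 60 mm high, front wall cut down to 35 mm, origin at the centre of its underside, about 151 mm behind (+x of) the holder in its lane. 
- bin_white: Loose blue stock bin, nearly EMPTY: two white terminal blocks on its floor; 158 (front to back) x 118 x 60 mm high, front wall cut down to 35 mm, origin at the centre of its underside, about 151 mm behind (+x of) the holder in its lane. 
- bin_yellow: Loose blue stock bin, nearly EMPTY: two yellow terminal blocks on its floor; 158 (front to back) x 118 x 60 mm high, front wall cut down to 35 mm, origin at the centre of its underside, about 151 mm behind (+x of) the holder in its lane. 
- relay: Clear plug-in relay, 28 x 16 x 32 mm high, standing loose on the front strip of the tag board, before the tags; origin under its centre.
- end_clamp: Grey end clamp, 40 x 10 x 34 mm high, standing loose on the same strip; origin under its centre.
- screwdriver: Red-handled screwdriver, 200 mm, lying loose on the bench in front of the rack, to the right; origin under its middle.
- tub: Clear tub of wire ferrules, 88 mm across, 45 mm high, left of the rack; origin under its centre.
- meter: Yellow and black multimeter, 150 x 76 x 40 mm high, lying right of the rack; origin under its centre.
- mug: White mug, 80 mm across, 95 mm high, left of the rack; origin under its centre.
- carton: Small cardboard carton, 110 x 80 x 60 mm high, right of the rack; origin under its centre.

How it is judged (in metres and radians):
At the end, for the whole second after the job is handed in: The tag in front of each of the two full bins leans right, green up (joint above 1.45 of 1.57), the tag in front of each nearly empty bin leans left, red up (joint below 0.12), and no bin is more than 15 mm from its starting place ((y of bin_grey in the frame of holder1 above 0.065 m or y of bin_grey in the frame of holder1 below -0.065 m or value of joint tag1 above 1.451 rad) and (y of bin_grey in the frame of holder2 above 0.065 m or y of bin_grey in the frame of holder2 below -0.065 m or value of joint tag2 above 1.451 rad) and (y of bin_grey in the frame of holder3 above 0.065 m or y of bin_grey in the frame of holder3 below -0.065 m or value of joint tag3 above 1.451 rad) and (y of bin_grey in the frame of holder4 above 0.065 m or y of bin_grey in the frame of holder4 below -0.065 m or value of joint tag4 above 1.451 rad) and (y of bin_orange in the frame of holder1 above 0.065 m or y of bin_orange in the frame of holder1 below -0.065 m or value of joint tag1 above 1.451 rad) and (y of bin_orange in the frame of holder2 above 0.065 m or y of bin_orange in the frame of holder2 below -0.065 m or value of joint tag2 above 1.451 rad) and (y of bin_orange in the frame of holder3 above 0.065 m or y of bin_orange in the frame of holder3 below -0.065 m or value of joint tag3 above 1.451 rad) and (y of bin_orange in the frame of holder4 above 0.065 m or y of bin_orange in the frame of holder4 below -0.065 m or value of joint tag4 above 1.451 rad) and (y of bin_white in the frame of holder1 above 0.065 m or y of bin_white in the frame of holder1 below -0.065 m or value of joint tag1 below 0.12 rad) and (y of bin_white in the frame of holder2 above 0.065 m or y of bin_white in the frame of holder2 below -0.065 m or value of joint tag2 below 0.12 rad) and (y of bin_white in the frame of holder3 above 0.065 m or y of bin_white in the frame of holder3 below -0.065 m or value of joint tag3 below 0.12 rad) and (y of bin_white in the frame of holder4 above 0.065 m or y of bin_white in the frame of holder4 below -0.065 m or value of joint tag4 below 0.12 rad) and (y of bin_yellow in the frame of holder1 above 0.065 m or y of bin_yellow in the frame of holder1 below -0.065 m or value of joint tag1 below 0.12 rad) and (y of bin_yellow in the frame of holder2 above 0.065 m or y of bin_yellow in the frame of holder2 below -0.065 m or value of joint tag2 below 0.12 rad) and (y of bin_yellow in the frame of holder3 above 0.065 m or y of bin_yellow in the frame of holder3 below -0.065 m or value of joint tag3 below 0.12 rad) and (y of bin_yellow in the frame of holder4 above 0.065 m or y of bin_yellow in the frame of holder4 below -0.065 m or value of joint tag4 below 0.12 rad) and distance of each of bin_grey, bin_orange, bin_white, bin_yellow from where it was at the start of the episode below 0.015 m); the robot touches nothing.
It fails at once if a tag or its holder is pinched or pressed with more than 20 N (contact force between the fingers and holder1 above 20 N or contact force between the fingers and holder2 above 20 N or contact force between the fingers and holder3 above 20 N or contact force between the fingers and holder4 above 20 N).
It fails at once if a bin is pushed, lifted or carried more than 15 mm from its place (distance of any of bin_grey, bin_orange, bin_white, bin_yellow from where it was at the start of the episode above 0.015 m).
It fails at once if something else on the board or bench is pushed, lifted or carried more than 20 mm (distance of any of relay, end_clamp, screwdriver, tub, meter, mug, carton from where it was at the start of the episode above 0.02 m).
It also fails if it takes over 51 s, if anything falls off the work surface, if the arm or the gripper's body presses on something with over 40 N, if the wrist force passes 120 N, or if a joint passes its speed limit or range.

## Working session

There is one attempt and no reset: what is moved stays moved. The work goes in short steps, Python scripts to look and compute and a shell command to move; the robot and the scene stay as the last step left them, time stands still between calls to the robot, and variables do not carry over. Pictures are saved under pics/ and viewed, at most 10 in all, crops included, and the job is handed in when it is done.

```bash
mkdir -p pics
python3 - <<'E'
from station import r,cams
import cv2,numpy as np
s=r.sense();print(s['time_s'],s['tcp_pos'],np.round(s['ee_rot'],3).tolist(),s['gripper_width'])
for n in('scene','top'):
    im=cams.capture(n);cv2.imwrite(f'pics/{n}0.png',im[:,:,::-1]);c=cams.get_calibration(n)
    R=cv2.Rodrigues(np.array(c['rvec'],float))[0];print(n,np.array(c['camera_matrix']).tolist(),c['k1'],(-R.T@np.array(c['tvec']).ravel()).round(3),R.round(3).tolist())
E
```

```text
0.0 [ 0.23553928 -0.57824564  0.22141345] [[-0.926, -0.377, -0.001], [-0.377, 0.926, 0.002], [0.0, 0.002, -1.0]] 0.9974094909932141
scene [[391.2572633570882, 0.0, 282.9253734709624], [0.0, 391.2572633570882, 208.32090917184274], [0.0, 0.0, 1.0]] -0.01063824006518097 [1.084 0.056 1.109] [[-0.153, 0.988, 0.011], [0.849, 0.137, -0.51], [-0.505, -0.068, -0.86]]
top [[461.2833683587233, 0.0, 274.3497450846981], [0.0, 461.2833683587233, 214.81756307783047], [0.0, 0.0, 1.0]] -0.0013722207495886981 [ 0.288 -0.009  1.415] [[0.01, -1.0, -0.0], [-0.986, -0.01, -0.167], [0.167, 0.002, -0.986]]
```

View pics/scene0.png

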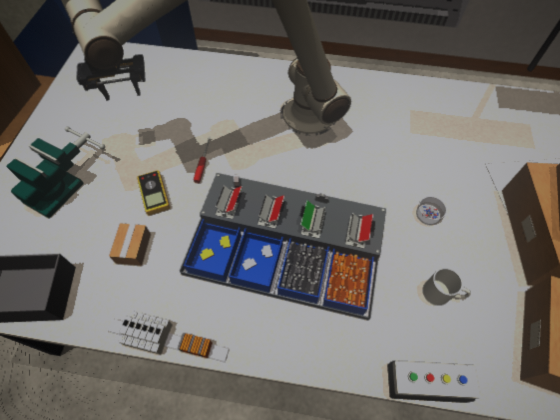

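View pics/top0.png

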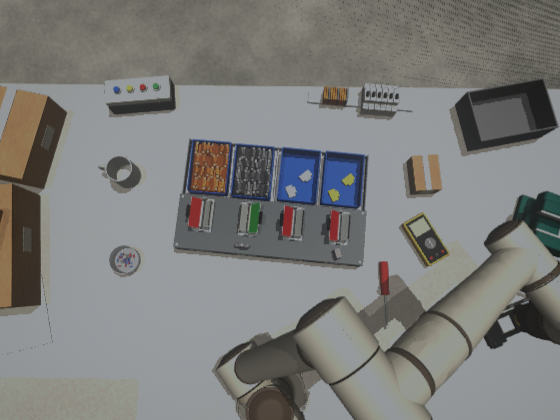

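The scene view shows orange (far left lane), grey, white and yellow bins. Their tags are red, green, red, red, so only the orange lane's tag is wrong: around (200,212) in top, (360,230) in scene. Next I'll measure it and look at an enlarged crop.

```bash
cat > h.py <<'E'
from station import r,cams
import cv2,numpy as np
def ray(n,p,z):
    c=cams.get_calibration(n);K=np.array(c['camera_matrix']);R=cv2.Rodrigues(np.array(c['rvec'],float))[0];t=np.array(c['tvec'],float).ravel()
    q=cv2.undistortPoints(np.array([[p]],float),K,np.array([c['k1'],0,0,0,0],float))[0,0]
    o=-R.T@t;d=R.T@np.array([q[0],q[1],1]);return (o+d*(z-o[2])/d[2])
E
python3 - <<'E'
from h import *
im=cv2.imread('pics/top0.png');h=cv2.cvtColor(im,cv2.COLOR_BGR2HSV)
m=(((h[...,0]<8)|(h[...,0]>172)|((h[...,0]>50)&(h[...,0]<80)))&(h[...,1]>130)&(h[...,2]>60)).astype('uint8')
m[:195]=0;m[245:]=0;m[:,:180]=0;m[:,365:]=0
n,l,s,c=cv2.connectedComponentsWithStats(m)
for i in range(1,n):
    if s[i][4]>40: print(s[i],c[i].round(1),ray('top',c[i],0.095).round(3))
for p in [(176,248),(361,265),(367,207)]: print(p,ray('top',p,.06).round(3))
a=cv2.resize(im[185:270,165:375],None,fx=3.8,fy=3.8,interpolation=cv2.INTER_CUBIC)
b=cv2.resize(cv2.imread('pics/scene0.png')[165:260,190:400],(798,270),interpolation=cv2.INTER_CUBIC)
cv2.imwrite('pics/crop.png',np.vstack([a[:, :798],b]))
E
```

```text
[189 197  13  30 278] [194.5 211.8] [0.518 0.225 0.095]
[249 204  10  28 198] [253.8 217.6] [0.503 0.053 0.095]
[282 206  11  30 234] [287.2 220.7] [ 0.495 -0.044  0.095]
[330 210   9  31 206] [333.7 225.2] [ 0.483 -0.178  0.095]
(176, 248) [0.416 0.282 0.06 ]
(361, 265) [ 0.371 -0.261  0.06 ]
(367, 207) [ 0.544 -0.283  0.06 ]
```

View pics/crop.png

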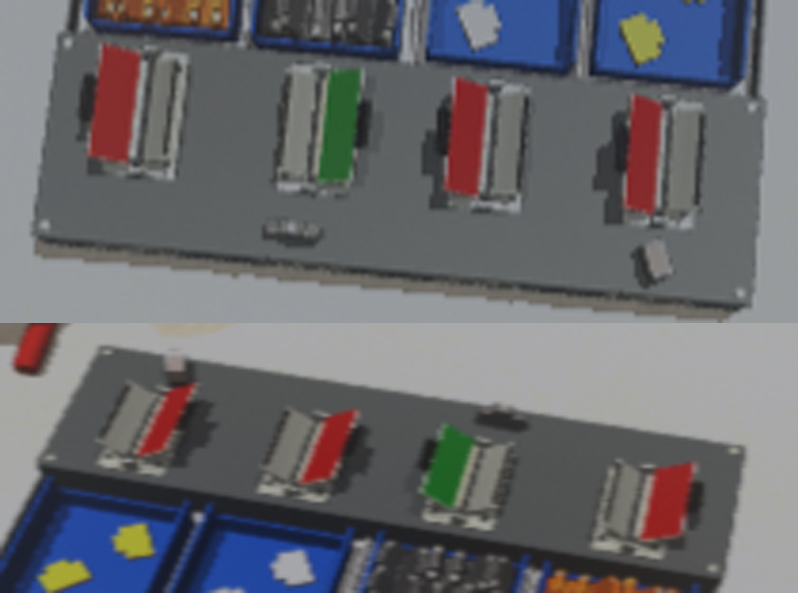

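The crop confirms it: the leftmost tag (orange lane) shows red and the other three read correctly. Its tab edge is near crop (80,98), about world (0.521, 0.247, 0.115). The rack's y axis is about (0.087, 0.996). I'll shut the fingers, align with the rack and travel over.

```bash
python3 -m handwheel '[[[0,0,1.125,0,0,0,0],[0,0,1.125,0,0,0,0],[0,0,1.125,0,0,0,0],[0,0,1.125,0,0,0,0],[0,0,0,-0.01,0.04,0,0],[0,0,0,-0.01,0.04,0,0],[0,0,0,-0.01,0.04,0,0],[0,0,0,-0.01,0.04,0,0],[0,0,0,-0.01,0.04,0,0],[0,0,0,-0.01,0.04,0,0],[0,0,0,-0.01,0.04,0,0],[0,0,0,-0.01,0.04,0,0]]]'
python3 -m handwheel '[[[0,0,0,-0.01,0.04,0,0],[0,0,0,-0.01,0.04,0,0],[0,0,0,-0.01,0.04,0,0],[0,0,0,-0.01,0.04,0,0],[0,0,0,-0.01,0.04,0,0],[0,0,0,-0.01,0.04,0,0],[0,0,0,-0.01,0.04,0,0],[0,0,0,-0.01,0.04,0,0],[0,0,0,-0.01,0.04,0,0],[0,0,0,-0.01,0.04,0,0],[0,0,0,-0.01,0.04,0,0],[0,0,0,-0.01,0.04,0,0]]]'
python3 -m handwheel '[[[0,0,0,0,0.02,0,0],[0,0,0,0,0,0,0],[0,0,0,0,0,0,0]]]'
python3 -c "
from h import *
s=r.sense();print(s['joints'],s['ee_rot'])
im=cams.capture('top');cv2.imwrite('pics/t1.png',im[:,:,::-1])
im=cams.capture('scene');cv2.imwrite('pics/s1.png',cv2.resize(im[150:290,280:460],None,fx=4,fy=4)[:,:,::-1])
print(ray('top',(186,210.8),.115))"
```

```text
time_s: 1.3
tcp_pos: [0.3425, -0.265, 0.2223]
ee_rot: [[-0.996, 0.085, -0.0], [0.085, 0.996, 0.0], [0.0, 0.0, -1.0]]
wrist_force: [0.6, -0.8, 0.1]
gripper_width: 0.036
gripper_force: 0.0
time_s: 2.5
tcp_pos: [0.5025, 0.2031, 0.2222]
ee_rot: [[-0.996, 0.084, -0.001], [0.084, 0.996, -0.0], [0.001, -0.0, -1.0]]
wrist_force: [1.0, -0.6, 0.0]
gripper_width: 0.005
gripper_force: 0.0
time_s: 2.8
tcp_pos: [0.5035, 0.2209, 0.222]
ee_rot: [[-0.996, 0.084, -0.002], [0.084, 0.996, -0.001], [0.002, -0.001, -1.0]]
wrist_force: [-1.3, -0.6, -0.2]
gripper_width: 0.003
gripper_force: 0.0
[ 4.05809534e+01  1.48146138e+01 -1.01837543e+01 -1.53663976e-02
 -6.51124628e+01 -1.35394312e+02] [[-0.99646258  0.0840219  -0.00162738]
 [ 0.08402371  0.99646318 -0.00107356]
 [ 0.00153142 -0.0012065  -0.9999981 ]]
[0.51755605 0.24649925 0.115     ]
```

View pics/s1.png

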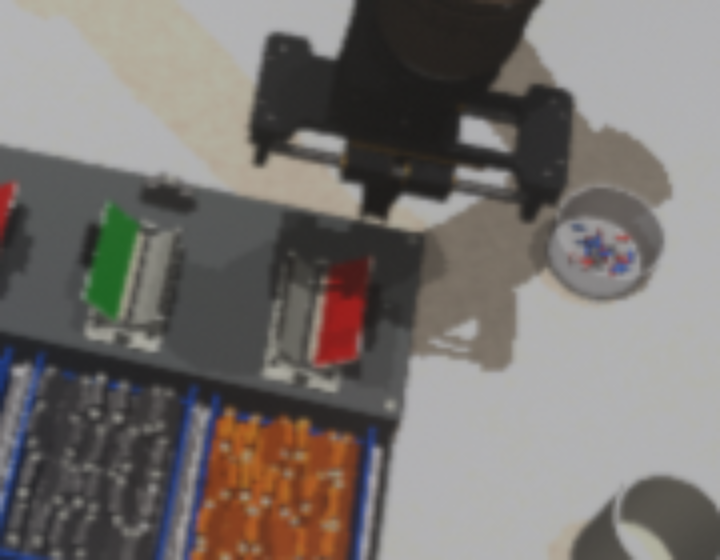

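The shut fingers hover front-right of the tag, and the tab is at about (370,285) in the crop. I'll step left of the tab and go down to about z = 0.101.

```bash
python3 -m handwheel '[[[0,0,0,-0.006,0.031,0,0],[0,0,0,-0.006,0.031,0,0],[0,0,0,0,0,0.03,0],[0,0,0,0,0,0.03,0],[0,0,0,0,0,0.03,0],[0,0,0,0,0,0.02,0],[0,0,0,0,0,0.011,0],[0,0,0,0,0,0,0],[0,0,0,0,0,0,0]]]'
python3 -c "
from h import *
im=cams.capture('top');a=cv2.resize(im[180:260,160:280],None,fx=5,fy=5)
im=cams.capture('scene');b=cv2.resize(im[190:270,320:440],None,fx=5,fy=5)
cv2.imwrite('pics/s2.png',cv2.resize(np.vstack([a,b]),None,fx=.75,fy=.75)[:,:,::-1])"
```

```text
time_s: 3.8
tcp_pos: [0.5221, 0.2821, 0.1027]
ee_rot: [[-0.996, 0.085, 0.002], [0.085, 0.996, 0.001], [-0.001, 0.001, -1.0]]
wrist_force: [1.0, 0.3, 0.1]
gripper_width: 0.002
gripper_force: 0.0
```

View pics/s2.png

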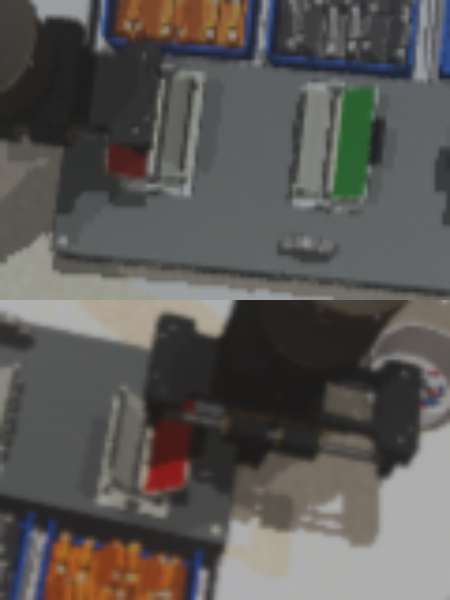

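The finger is down left of the tab, with the tag still at rest. I'll push right, rising slightly.

```bash
python3 -m handwheel '[[[0,0,0,0,-0.005,0,0],[0,0,0,0,-0.005,0,0],[0,0,0,0,-0.005,0,0],[0,0,0,0,-0.005,0,0],[0,0,0,0,-0.005,-0.001,0],[0,0,0,0,-0.005,-0.002,0],[0,0,0,0,-0.005,-0.002,0]]]'
python3 -m handwheel '[[[0,0,0,0,-0.005,-0.002,0],[0,0,0,0,-0.005,-0.002,0],[0,0,0,0,-0.005,-0.001,0],[0,0,0,0,-0.005,-0.001,0],[0,0,0,0,-0.005,0,0],[0,0,0,0,-0.005,0,0],[0,0,0,0,-0.005,0,0],[0,0,0,0,-0.004,0,0],[0,0,0,0,0,0,0],[0,0,0,0,0,0,0]]]'
python3 -c "
from h import *
im=cams.capture('top');a=cv2.resize(im[180:260,160:280],None,fx=5,fy=5)
im=cams.capture('scene');b=cv2.resize(im[190:270,320:440],None,fx=5,fy=5)
cv2.imwrite('pics/s3.png',cv2.resize(np.vstack([a,b]),None,fx=.75,fy=.75)[:,:,::-1])"
```

```text
time_s: 4.6
tcp_pos: [0.5186, 0.247, 0.1069]
ee_rot: [[-0.996, 0.084, 0.0], [0.084, 0.996, 0.0], [-0.0, 0.0, -1.0]]
wrist_force: [0.8, -0.3, -0.3]
gripper_width: 0.002
gripper_force: 0.1
time_s: 5.6
tcp_pos: [0.5152, 0.2084, 0.1125]
ee_rot: [[-0.996, 0.084, 0.0], [0.084, 0.996, 0.0], [-0.0, 0.0, -1.0]]
wrist_force: [-0.0, 0.2, -0.3]
gripper_width: 0.006
gripper_force: 0.0
```

View pics/s3.png

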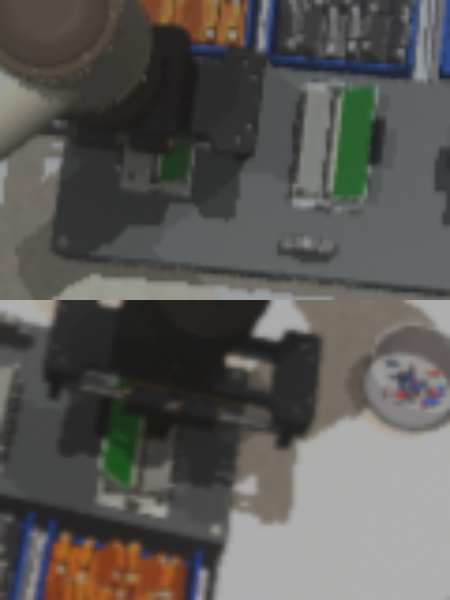

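The tag now leans right with green up. I'll back off left and up, clear of the rack, and take a final look.

```bash
python3 -m handwheel '[[[0,0,0,0,0.01,-0.01,0],[0,0,0,0,0.01,-0.03,0],[0,0,0,0,0.02,-0.04,0],[0,0,0,0.03,0.02,-0.03,0],[0,0,0,0.03,0.02,0,0],[0,0,0,0.03,0.02,0,0],[0,0,0,0.02,0.02,0,0],[0,0,0,0,0.03,0,0],[0,0,0,0,0.03,0,0],[0,0,0,0,0.03,0,0],[0,0,0,0,0,0,0],[0,0,0,0,0,0,0]]]'
python3 -c "
from h import *
im=cams.capture('top');a=cv2.resize(im[125:275,165:445],(750,400))
im=cams.capture('scene')
cv2.imwrite('pics/s4.png',np.vstack([a[:, :],cv2.resize(im[165:300,170:400],(750,200*2))])[::1,:,::-1][:600*2]) if 0 else cv2.imwrite('pics/s4.png',cv2.resize(np.vstack([a,cv2.resize(im[165:315,130:410],(750,400))]),(562,600))[:,:,::-1])"
```

```text
time_s: 6.9
tcp_pos: [0.4229, 0.4279, 0.2226]
ee_rot: [[-0.997, 0.083, -0.0], [0.083, 0.997, -0.0], [0.0, -0.0, -1.0]]
wrist_force: [0.0, -0.8, -0.8]
gripper_width: 0.005
gripper_force: 0.0
```

View pics/s4.png

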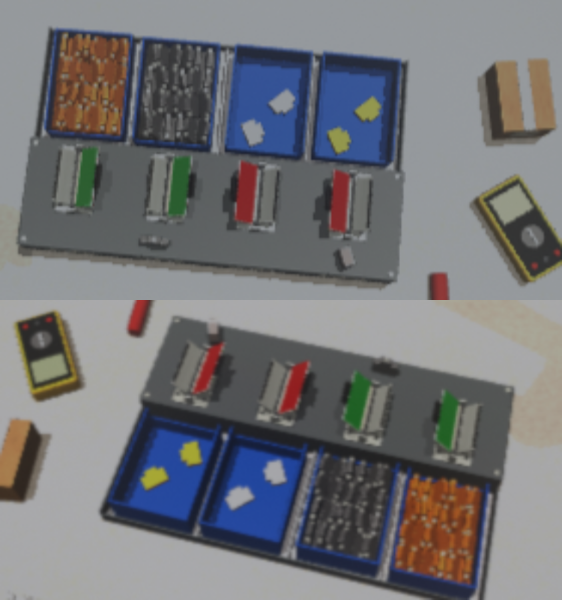

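All four tags now match their bins: green, green, red, red in front of orange, grey, white, yellow. Nothing else has moved, so I'm handing in.

```bash
python3 -c "
from station import r
print(r.finish_job())"
```

```text
the job is handed in; nothing more can be done
None
```

The job is handed in: only the orange bin's tag read wrong, so I pushed that one over to green, and in the last picture all four tags matched their bins and nothing else on the rack or bench looked moved (the hand-in gave no verdict).

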